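Winch the thread platform down

ROBOT

A 6-joint arm with a two-finger parallel gripper is mounted at the origin on the work surface. World frame = base frame: x ahead of the robot, y to its left, z up, the work surface at z = 0. Lengths are in m, angles in rad, forces in N, time in s.
With the tool pointing down it reaches from about 0.35 to 0.775 m from the base axis. Payload 5.5 kg.
Tool frame: the origin (TCP) lies midway between the tips of the shut fingers; the grasp point (between the pads) lies 19 mm behind it; z points along the fingers, y is the line along which they close (so a half turn about z gives the same grasp; the last joint's range is limited). The gripper opens to 85 mm and grips with 20 to 120 N. Pads are 22 mm wide; open, the fingers measure 114 mm over their backs; the gripper's body (76 mm by 85 mm) begins 54 mm behind the grasp point. The pads swing forward as they close: fully open they stand 13 mm farther back than shut.
Start: joints at [1.164, 0.313, 0.046, 1.304, 0, 1.431], TCP at [0.152, 0.555, 0.231] pointing down, gripper open.
Joint ranges: [-2.76, 2.76], [-0.86, 1.69], [-1.03, 1.26], [-2.2, 2.34], [-1.47, 1.5], [-3.14, 3.14]. Speed limits (rad/s): [2.57, 2.57, 3.14, 3.14, 3.14, 3.14].

INTERFACE

Orientations are given as a unit quaternion [w, x, y, z].
In Python, from workcell import telemetry, imaging, env gives the robot as it stands. The module is installed in compiled form; this text tells all that it offers.
- The arm moves only by the tool step_arm, never from a script. Its argument "moves" is a list of rows, each a list of 3 entries, a list of its own where there are three numbers: the shift along the tool's x, y, z in mm, then the turn, a rotation vector about the tool's x, y, z in rad, then the finger opening in mm, from 0 to 85.4. A call has 1 to 8 rows; each row is the pose to reach, as a shift and turn from the pose commanded when the call began, along the tool's axes at that moment; what a row does not reach only later rows make up. A row lasts 1/12 s, in which the tool goes at most 41.7 mm and 7.16 degrees, less where a joint would pass 70% of its speed; a pose out of reach is approached as far as the arm can. A call with a gripper value outside its range is refused whole. The fingers move at their own pace and stop on an object; "grip_force" is the grip in N (left out, the last holds). Time passes only in rows, so rows that repeat a pose let the fingers close. It gives the time, the measured TCP pose, the force, the opening and the grip force at its end, in the units of the state.
- telemetry.get_state(): the state, without advancing time (a new reading comes with each control period).
- imaging.read_camera(name): name is "scene" or "top" or "wrist"; returns the picture (400x640x3 uint8, red, green, blue); there is no depth.
- imaging.camera_params(name): a dict with "camera_matrix" (3x3 intrinsics, pixels), "pose" (4x4, takes a point from camera to world coordinates). Camera axes: x right, y up, looking along -z (the intrinsics and any distortion apply to the point x, -y, -z); pixel columns grow to the right and rows downward; lengths in m; the calibration is good to about 2 mm. A picture is of the moment at which its call begins: read the wrist's pose just before it. camera_params takes no time and is no camera call; for the wrist camera it gives the pose at the moment of the call.
- env.hand_in(): hands the job in; it is judged then, once.
The state is a dict: "clock": time; "joint_pos": joint angles; "qvel": joint speeds; "tau": joint torques, N m; "tcp_pos": TCP position; "orientation": TCP orientation; "wrist_force": force on the tool from outside, world axes, zero at the start; "ft_torque": the same for the moment, N m; "finger_gap": finger opening in m; "grip_force": force on a finger pad.
Only numpy, scipy, OpenCV 4.12 (cv2) and the standard library are available. Lean on these libraries where they do the work, as an engineer would, in place of code of your own. Each camera call takes 0.05 s, during which the arm holds its last target. There are 200 camera calls.

TASK

First take the thread spool out from under the raised platform of the hand-winched lift and stand it upright in the middle of the empty half of the grey tray, without letting it fall or disturbing the spool already there. Then throw the winch's pawl lever fully over to its release side, wind the crank up a little so that the pawl springs clear of the ratchet, and let the crank turn back slowly under the load, never letting it run, until the platform rests fully down. Leave the spare spool, the jar and the carton where they are.

Things in the scene. Friction and masses are not known exactly. Their poses are not given: they have to be found in the camera images.
- lift: fixed stand of the lift. Origin on the bench under its middle; x runs from its open front (turned to the robot's left) to the mast, y away from the winch, z up. In its frame, mm: base plate 220 x 260 x 10 centred (0,-20); mast x 35..75, y -30..30, 315 tall; gearbox x 30..100, y -125..-30, z 135..245; side plate x -30..100, y -133..-125, z 120..270; ratchet, pawl, lever at y -144; crank arm y -176..-168; grip y -178..-282.
- platform (a joint): height in m of the platform above its lowest place (0 = fully down); starts about 0.16 up and equals 0.025 x the crank angle (157 mm a turn). Its underside is 35 mm above the bench when down; three cones fixed on it reach 95 mm above its underside. Keep it under 0.1 m/s going down (0.24 m/s at the crank grip).
- platform_edge (a point): middle of the lower front edge of the aluminium platform, which is 75 mm deep (lift x -55 to 20) and 160 mm wide (lift y -90 to 70), with a front lip 22 mm tall; moves up and down with it.
- crank (a joint): crank angle in rad about the lift's +y: 0 = platform down, grows as it is wound up. At angle a the grip's centre lies 60 mm x (-cos a) along the lift's x and 60 mm x (sin a) up from crank_axis (level, towards the front, at 0). The load pulls back with 3 to 5 N at the grip; with the pawl clear and no hand on it, it runs away. 10 ratchet teeth (0.63 rad each).
- crank_axis (a point): point on the crank's axis (which is along the lift's y), level with the middle of the grip; lift (50, -230, 190) mm.
- grip_centre (a point): centre of the black crank grip, a cylinder 28 mm in diameter and 104 mm long along the lift's y axis, that spins freely on its pin, so that fingers holding it need not turn with the crank.
- lever (a joint): pawl lever in rad: 0 = locking (leans 0.6 rad to the lift's +x), 1.2 = fully over to release (leans 0.6 rad to -x). Stiff (about 3 N at the knob), stays where left. It carries the pawl through a spring: thrown under load, the pawl stays jammed on its tooth until the crank is wound up 0.1 to 0.25 rad, then springs up clear.
- lever_knob (a point): centre of the black cross knob at the top of the pawl lever, a cylinder 18 mm in diameter and 40 mm long along the lift's y; the lever is a 10 mm rod, 70 mm from pivot to knob. Nothing is above it.
- pawl_pivot (a point): pivot of lever and pawl, at lift (0, -144, 260) mm.
- wheel_centre (a point): centre of the steel ratchet wheel (48 mm radius over its teeth, 37 mm at their roots), at lift (50, -144, 190) mm.
- pawl_tip (a point): centre of the pawl's rounded tip (5 mm radius). In the ratchet it lies 42 mm from wheel_centre; more than 56 mm away, with the lever over, it is clear.
- spool_centre (a point): centre (half-way up) of the thread spool to be moved: a grey upright cylinder 58 mm in diameter and 100 mm tall with a 64 mm flange 6 mm thick at its foot, 0.14 to 0.28 kg. It stands on the base plate (10 mm up) under or close to the platform's front edge, so that it must be taken with a tilted tool from the front.
- tray: grey plastic tray, fixed, 220 (x) by 120 (y) by 22 mm tall, walls and floor 4 mm. Origin: under its middle; x along its length, the spare spool stands in its +x half.
- tray_bay (a point): middle of the empty half of the tray, on its floor (4 mm up), 50 mm from the tray's middle along its -x.
- spare_centre (a point): centre (half-way up) of the spare spool, same shape as the other, standing in the tray's +x half; leave it.
- jar: white jar, 60 mm in diameter, 66 mm tall; origin under its middle; leave it.
- carton: cardboard box 75 (x) by 105 (y) by 55 mm tall; origin under its middle; leave it.
There are look-alikes about, which are no part of the job. Leave any pink, purple or red look-alike of the part that bears spool_centre alone.

How it is judged:
On the way, in this order (a step that is already met when the one before it is completed fails the run):
1. the spool stands upright and let go on the empty half of the tray (horizontal distance between spool_centre and tray_bay below 0.03 m and height (world z) of spool_centre below 0.06 m and angle between spool_centre's own z axis and vertical below 0.1 rad and contact force between the fingers and spool below 0.1 N), for 0.2 s.
2. the lever is over and the pawl is clear of the ratchet with the platform still up (value of joint lever above 0.95 rad and distance between pawl_tip and wheel_centre above 0.056 m and value of joint platform above 0.09 m), for 0.1 s.
At the end, for the whole second after the job is handed in: Platform within 4 mm of fully down; lever over (above 0.95 rad), pawl tip over 56 mm from the wheel centre; spool upright (0.1 rad) on the tray floor within 30 mm of the middle of the empty half; spare spool within 25 mm, jar and carton within 30 mm of their starts (value of joint platform below 0.004 m and value of joint lever above 0.95 rad and distance between pawl_tip and wheel_centre above 0.056 m and horizontal distance between spool_centre and tray_bay below 0.03 m and height (world z) of spool_centre below 0.06 m and angle between spool_centre's own z axis and vertical below 0.1 rad and distance of each of jar, carton from where it was at the start of the episode below 0.03 m and distance of spare_centre from where it was at the start of the episode below 0.025 m); the robot touches nothing.
It fails at once if the platform ran down faster than 0.12 m/s (velocity of joint platform below -0.12 m/s).
It fails at once if the spool fell (faster than 1 m/s) or was tipped over (more than 0.7 rad) (linear speed of spool above 1 m/s or angle between spool_centre's own z axis and vertical above 0.7 rad).
It fails at once if the spare spool (25 mm), the jar or the carton (30 mm) was moved (distance of any of jar, carton from where it was at the start of the episode above 0.03 m or distance of spare_centre from where it was at the start of the episode above 0.025 m).
It also fails if it takes over 72 s, if anything falls off the work surface, if the arm or the gripper's body presses on something with over 40 N, if the wrist force passes 120 N, or if a joint passes its speed limit or range.

## Working session

There is one attempt and no reset: what is moved stays moved. The work goes in short steps, Python scripts to look and compute and a tool call to move; the robot and the scene stay as the last step left them, time stands still between calls to the robot, and variables do not carry over. Pictures are saved under pics/ and viewed, at most 10 in all, crops included, and the job is handed in when it is done.

Besides the shell and the picture viewer there is one more tool, called after "Call:" by a JSON object that holds its "op" and its "data", one argument or row to a line. step_arm: Moves the arm, as the interface text tells. Its arguments: {"type":"object","properties":{"moves":{"type":"array"},"grip_force":{"type":"number"}},"required":["moves"]}

```bash
mkdir -p pics
cat > h.py <<'E'
import numpy as np, cv2
from scipy.spatial.transform import Rotation as R
from workcell import telemetry, imaging, env
def cam(n): 
    p=imaging.camera_params(n); return np.array(p["camera_matrix"]),np.array(p["pose"])
def ray(n,u,v,P=None):
    K,T=P or cam(n)
    d=np.linalg.inv(K)@[u,v,1]; d=T[:3,:3]@(d*[1,-1,-1]); return T[:3,3],d/np.linalg.norm(d)
def onz(n,u,v,z,P=None):
    o,d=ray(n,u,v,P); return o+d*(z-o[2])/d[2]
def proj(n,p,P=None):
    K,T=P or cam(n); q=np.linalg.inv(T)@np.append(p,1); q=K@(q[:3]*[1,-1,-1]); return q[:2]/q[2]
def tool():
    s=telemetry.get_state(); w,x,y,z=s["orientation"]; return s,np.array(s["tcp_pos"]),R.from_quat([x,y,z,w])
E
python3 - <<'E'
from h import *
s,p,r=tool(); print(s["clock"],p,r.as_matrix().round(3).tolist(),s["finger_gap"])
for n in ("scene","top"):
    im=imaging.read_camera(n); cv2.imwrite(f"pics/{n}.png",im[:,:,::-1])
    p=imaging.camera_params(n); print(n,p.keys(),np.array(p["camera_matrix"]).tolist(),np.array(p["pose"]).round(3).tolist())
E
```

```text
0.0 [0.15137078 0.55417974 0.2304176 ] [[-0.965, 0.264, -0.001], [0.264, 0.965, -0.002], [0.0, -0.002, -1.0]] 0.08544040067177967
scene dict_keys(['camera_matrix', 'pose']) [[410.66990675608133, 0.0, 322.489695371041], [0.0, 410.66990675608133, 201.54988638544273], [0.0, 0.0, 1.0]] [[0.705, 0.558, -0.438, 0.045], [-0.709, 0.559, -0.43, -0.488], [0.004, 0.614, 0.789, 1.076], [0.0, 0.0, 0.0, 1.0]]
top dict_keys(['camera_matrix', 'pose']) [[388.2129966064783, 0.0, 314.809756702559], [0.0, 388.2129966064783, 201.28523885243112], [0.0, 0.0, 1.0]] [[-0.007, 0.982, -0.189, 0.345], [-1.0, -0.006, 0.003, 0.032], [0.002, 0.189, 0.982, 1.137], [0.0, 0.0, 0.0, 1.0]]
```

View pics/scene.png

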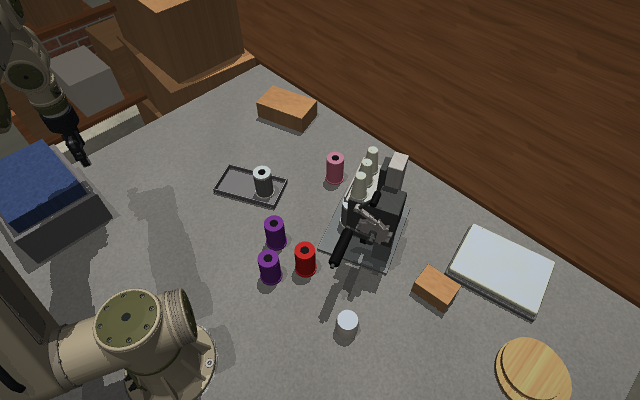

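View pics/top.png

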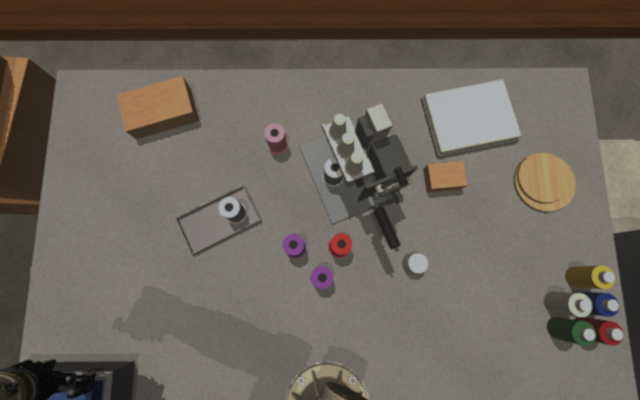

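The scene view shows the lift at about (370,210), the tray at (250,185) with the spare at (262,180), pink at (335,167), purple at (274,232) and (269,267), and red at (305,259). In the top view, the spool candidates are:
- Grey at (333,170), at the platform's front edge.
- Grey at (232,208), the spare in the tray.
- Pink (276,138), purple (294,245) and (322,278), and red (341,244), all look-alikes.

The grey one at (333,170) fits, because it is grey and stands on the base plate under the front edge. I'll confirm it with an enlarged crop.

Run:
```python
import cv2
t=cv2.imread("pics/top.png"); s=cv2.imread("pics/scene.png")
a=cv2.resize(t[90:260,290:430],None,fx=3.5,fy=3.5,interpolation=cv2.INTER_CUBIC)
b=cv2.resize(s[140:280,310:420],None,fx=3.5,fy=3.5,interpolation=cv2.INTER_CUBIC)
import numpy as np
o=np.zeros((595,490+310,3),np.uint8); o[:,:490]=a; o[:490,490:]=b[:490,:310]
cv2.imwrite("pics/crop1.png",o)
t=cv2.resize(t[180:260,170:270],None,fx=5,fy=5,interpolation=cv2.INTER_CUBIC); cv2.imwrite("pics/crop2.png",t)
```

```text
(no output)
```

View pics/crop1.png

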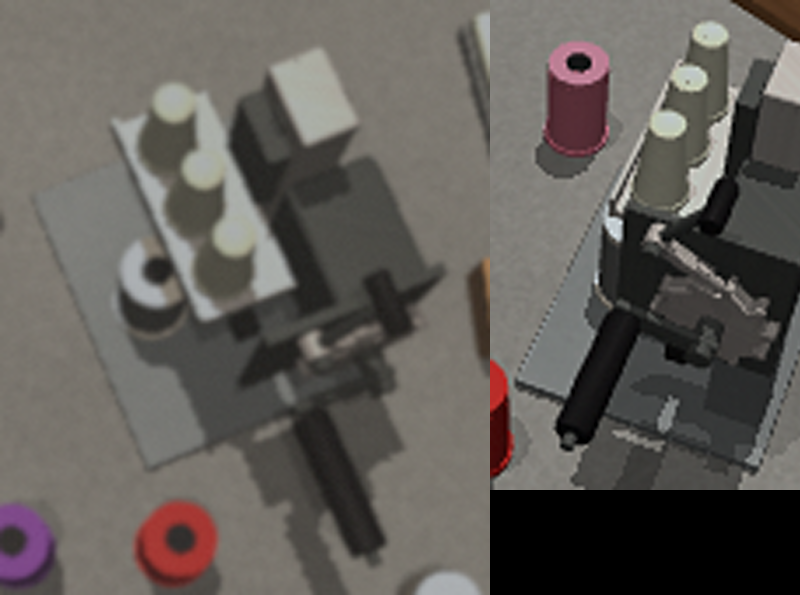

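View pics/crop2.png

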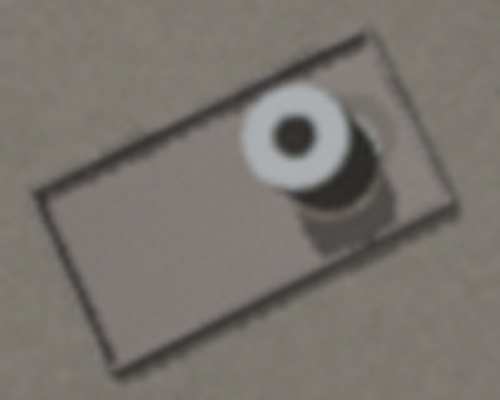

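The crop confirms the target: the grey spool has its top hole at about (335,167) in the top view, half under the platform's front edge on the base plate. The base plate's front corners are at about (299,146) and (333,224). The tray's empty half is its left (lower-left) half, with the spare's hole at about (229,207).

Run:
```python
from h import *
c1=lambda x,y:(290+(x+.5)/3.5-.5,90+(y+.5)/3.5-.5)
c2=lambda x,y:(170+(x+.5)/5-.5,180+(y+.5)/5-.5)
P=cam("top")
A=onz("top",*c1(33,195),.01,P); B=onz("top",*c1(152,468),.01,P)
print("plate",A,B,np.linalg.norm(A-B))
ly=(A-B)/np.linalg.norm(A-B); lx=np.array([ly[1],-ly[0],0]); print("lx",lx,"yaw",np.arctan2(lx[1],lx[0]))
m=(A+B)/2; O=m+.110*lx+.020*ly; O[2]=0
print("O",O)
M=np.array([[272,68],[322,47],[357,122],[300,147]])
print("mast c",onz("top",*c1(*M.mean(0)),.315,P),"pred",O+.055*lx+[0,0,.315])
sp=onz("top",*c1(158,270),.11,P); print("spool",sp,"lift",(sp-O)@lx,(sp-O)@ly)
# platform lip corners z=.195+.022 : front top edge
for q in [(112,122),(203,318)]:
    w=onz("top",*c1(*q),.217,P); print("lip",w,(w-O)@lx,(w-O)@ly)
T=[onz("top",*c2(*q),.022,P) for q in [(38,192),(117,376),(457,212),(370,33)]]
print("tray",[np.linalg.norm(T[i]-T[(i+1)%4]).round(3) for i in range(4)])
c=np.mean(T,0); s=onz("top",*c2(295,136),.104,P)
tx=(T[3]+T[2]-T[0]-T[1]); tx/=np.linalg.norm(tx); tx[2]=0
print("c",c,"tx",tx,"spare along",(s-c)@tx,"bay",c-.05*tx)
for q,z in [((375,548),.19),((305,420),.19)]:
    w=onz("top",*c1(*q),z,P); print("grip",w,(w-O)@lx,(w-O)@ly)
np.savez("lift.npz",O=O,lx=lx,ly=ly,sp=sp,bay=c-.05*tx,tx=tx)
Q=cam("scene")
for n,p in [("plateA",A),("plateB",B),("spooltop",sp),("bay",c-.05*tx),("axis",O+.05*lx-.23*ly+[0,0,.19]),("knob?",O+.07*np.sin(.6)*lx-.144*ly+[0,0,.26+.07*np.cos(.6)])]: print(n,proj("scene",p,Q))
```

```text
plate [0.73495945 0.07586197 0.01      ] [ 0.49536068 -0.02387343  0.01      ] 0.2595278867962473
lx [ 0.38429553 -0.92321013  0.        ] yaw -1.1763516926390432
O [ 0.67589677 -0.06787293  0.        ]
mast c [ 0.69498946 -0.1158064   0.315     ] pred [ 0.69703303 -0.11864949  0.315     ]
spool [ 0.6382053  -0.02599358  0.11      ] lift -0.05314810329272883 -0.018703100470609836
lip [0.71777472 0.0112871  0.217     ] -0.05698784103762408 0.06908299077062202
lip [ 0.57277147 -0.0507265   0.217     ] -0.05546035626000101 -0.08861702681426656
tray [np.float64(0.118), np.float64(0.213), np.float64(0.119), np.float64(0.212)]
c [0.50575694 0.3074517  0.022     ] tx [ 0.43892923 -0.89852163  0.        ] spare along 0.05090777412660844 bay [0.48381048 0.35237778 0.022     ]
grip [ 0.41432376 -0.16898862  0.19      ] -0.0071703114889477134 -0.28034516540808746
grip [ 0.50480166 -0.12364754  0.19      ] -0.014259407324451773 -0.17939067115570828
plateA [346.73255898 188.21128843]
plateB [317.04445478 249.39313695]
spooltop [351.49721756 203.04136575]
bay [236.19677187 181.75345258]
axis [363.82603956 258.46767379]
knob? [375.92486416 199.94314348]
```

```bash
cat >> h.py <<'E'
L=None
try: L=np.load("lift.npz")
except Exception: pass
def W(x,y,z):  # lift mm -> world
    return L["O"]+(L["lx"]*x+L["ly"]*y)/1e3+np.array([0,0,z/1e3])
def ori(t,lx=None,sy=1,roll=0):
    lx=L["lx"] if lx is None else lx
    ly=np.array([-lx[1],lx[0],0]); z=np.sin(t)*lx-np.cos(t)*np.array([0,0,1]); y=sy*ly
    return R.from_matrix(np.c_[np.cross(y,z),y,z])*R.from_rotvec([0,0,roll])
def go(tcp,r1):
    s,p,r=tool(); print("t",round(s["clock"],2),"shift mm",(r.inv().apply(tcp-p)*1e3).round(1),"rot",(r.inv()*r1).as_rotvec().round(3),"deg",np.degrees((r.inv()*r1).magnitude()).round(1))
E
python3 - <<'E'
from h import *
r=ori(np.pi/4); z=r.as_matrix()[:,2]; g=W(-53,-19,72)
print("target tcp",g+.023*z); go(g+.023*z-.12*z,r); 
for n,u,v in [("pink",276,132),("red",341,241),("pur",294,242),("pur2",322,274)]: w=onz("top",u,v,.1); print(n,w,(w-L["O"])@L["lx"],(w-L["O"])@L["ly"])
E
```

```text
target tcp [ 0.64423809 -0.041259    0.05573654]
t 0.1 shift mm [-580.3 -377.3   90.4] rot [ 0.355 -0.729  0.862] deg 67.8
pink [0.74359944 0.13743184 0.1       ] -0.16352161043979838 0.14140149353870424
red [ 0.4357605  -0.03981816  0.1       ] -0.11818374846485366 -0.2109149140753678
pur [0.43389509 0.0856023  0.1       ] -0.2346900569146173 -0.16443855964800194
pur2 [0.3495212  0.01175964 0.1       ] -0.19894226745845275 -0.270710796612031
```

Call:
{"op": "step_arm", "data": {
  "moves": [
    [[-290, -189, -40], [0.18, -0.36, 0.43], 85],
    [[-290, -189, -40], [0.18, -0.36, 0.43], 85],
    [[-290, -189, -40], [0.18, -0.36, 0.43], 85],
    [[-290, -189, -40], [0.18, -0.36, 0.43], 85],
    [[-290, -189, -40], [0.18, -0.36, 0.43], 85],
    [[-290, -189, -40], [0.18, -0.36, 0.43], 85],
    [[-290, -189, -40], [0.18, -0.36, 0.43], 85],
    [[-290, -189, -40], [0.18, -0.36, 0.43], 85]
  ]
}}

```text
clock: 0.77
tcp_pos: [0.3722, 0.3058, 0.269]
orientation: [0.164, 0.337, 0.92, -0.112]
wrist_force: [2.2, 0.7, 0.9]
finger_gap: 0.0848
grip_force: 0.0
```

```bash
cat > pre.py <<'E'
from h import *
r=ori(np.pi/4); z=r.as_matrix()[:,2]; g=W(-53,-19,72)
s,p,_=tool(); print(p,np.round(s["joint_pos"],2)); go(g+.023*z-.12*z,r)
E
python3 pre.py
```

```text
[0.37219263 0.3057922  0.26898351] [ 0.76  0.19 -0.09  1.36 -0.4   1.47]
t 0.77 shift mm [-280.6  -31.5  257.5] rot [ 0.175 -0.368  0.434] deg 34.1
```

Call:
{"op": "step_arm", "data": {
  "moves": [
    [[-280, -31, 257], [0.175, -0.368, 0.434], 85],
    [[-280, -31, 257], [0.175, -0.368, 0.434], 85],
    [[-280, -31, 257], [0.175, -0.368, 0.434], 85],
    [[-280, -31, 257], [0.175, -0.368, 0.434], 85],
    [[-280, -31, 257], [0.175, -0.368, 0.434], 85],
    [[-280, -31, 257], [0.175, -0.368, 0.434], 85],
    [[-280, -31, 257], [0.175, -0.368, 0.434], 85],
    [[-280, -31, 257], [0.175, -0.368, 0.434], 85]
  ]
}}

```text
clock: 1.43
tcp_pos: [0.5813, 0.0715, 0.1558]
orientation: [0.318, 0.513, 0.769, -0.213]
wrist_force: [0.5, 1.0, 0.4]
finger_gap: 0.0851
grip_force: 0.0
```

```bash
python3 pre.py
```

```text
[0.58130112 0.07154353 0.15577868] [ 0.35  0.39 -0.26  0.87 -0.78  1.51]
t 1.43 shift mm [-20.   14.8  41.5] rot [-0.001 -0.     0.   ] deg 0.1
```

Call:
{"op": "step_arm", "data": {
  "moves": [
    [[-20, 15, 20], [0, 0, 0], 85],
    [[-20, 15, 20], [0, 0, 0], 85],
    [[-20, 15, 20], [0, 0, 0], 85]
  ]
}}

```text
clock: 1.68
tcp_pos: [0.6054, 0.0507, 0.1567]
orientation: [0.318, 0.514, 0.768, -0.213]
wrist_force: [-0.0, 0.1, 0.2]
finger_gap: 0.0852
grip_force: 0.0
```

```bash
python3 pre.py
python3 - <<'E'
from h import *
P=cam("wrist"); im=imaging.read_camera("wrist"); cv2.imwrite("pics/w1.png",im[:,:,::-1])
print(proj("wrist",W(-53,-19,110),P),proj("wrist",W(-53,-19,10),P)); np.savez("w1.npz",K=P[0],T=P[1])
E
```

```text
[0.60537004 0.05072504 0.15668647] [ 0.3   0.4  -0.25  0.84 -0.78  1.45]
t 1.68 shift mm [ 0.8  0.6 22. ] rot [-0.003 -0.001 -0.003] deg 0.3
[317.89500924 228.42294557] [317.62691725 131.34664116]
```

View pics/w1.png

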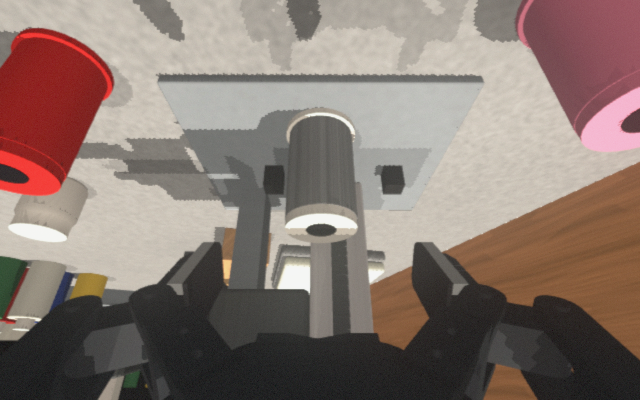

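The wrist view shows the spool upright between the fingers, with its top hole at (321,230) against a predicted (318,228). The gap is about 1 mm, so the position holds. I'll approach, gripping a little higher so the palm clears the spool's rim.

Call:
{"op": "step_arm", "data": {
  "moves": [
    [[-6, 1, 20], [0, 0, 0], 85],
    [[-6, 1, 42], [0, 0, 0], 85],
    [[-6, 1, 64], [0, 0, 0], 85],
    [[-6, 1, 86], [0, 0, 0], 85],
    [[-6, 1, 106], [0, 0, 0], 85],
    [[-6, 1, 122], [0, 0, 0], 85],
    [[-6, 1, 132], [0, 0, 0], 85],
    [[-6, 1, 132], [0, 0, 0], 85]
  ]
}}

```text
clock: 2.4
tcp_pos: [0.6421, -0.0369, 0.0664]
orientation: [0.317, 0.513, 0.769, -0.213]
wrist_force: [-1.3, 0.6, -0.1]
finger_gap: 0.0851
grip_force: 0.0
```

Call:
{"op": "step_arm", "data": {
  "moves": [
    [[0, 0, 0], [0, 0, 0], 50],
    [[0, 0, 0], [0, 0, 0], 50],
    [[0, 0, 0], [0, 0, 0], 50],
    [[0, 0, 0], [0, 0, 0], 50],
    [[0, 0, 0], [0, 0, 0], 50],
    [[0, 0, 0], [0, 0, 0], 50]
  ],
  "grip_force": 40
}}

```text
clock: 2.9
tcp_pos: [0.6444, -0.0362, 0.0694]
orientation: [0.319, 0.513, 0.768, -0.211]
wrist_force: [-2.0, 4.5, 5.5]
finger_gap: 0.0568
grip_force: 43.2
```

Call:
{"op": "step_arm", "data": {
  "moves": [
    [[-5, 0, -5], [0, 0, 0], 50],
    [[-11, 0, -11], [0, 0, 0], 50],
    [[-6, 0, -16], [0, 0, 0], 50],
    [[7, 0, -29], [0, 0, 0], 50],
    [[25, 0, -47], [0, 0, 0], 50],
    [[45, 0, -67], [0, 0, 0], 50],
    [[65, 0, -87], [0, 0, 0], 50],
    [[80, 0, -102], [0, 0, 0], 50]
  ]
}}

```text
clock: 3.57
tcp_pos: [0.5932, 0.0834, 0.0838]
orientation: [0.318, 0.513, 0.769, -0.212]
wrist_force: [0.7, -0.3, -2.2]
finger_gap: 0.0564
grip_force: 43.0
```

```bash
cat > pl.py <<'E'
from h import *
# tcp at grasp: [.6444,-.0362,.0694] with spool at W(-53,-19): hold offset
r=ori(np.pi/4); d=np.array([.6444,-.0362,.0694])-W(-53,-19,10); b=L["bay"].copy(); b[2]=.004
t=b+d; s,p,_=tool(); print(p,s["wrist_force"],s["finger_gap"],"target",t); go(t+[0,0,.045],r); go(t,r)
E
python3 pl.py
```

```text
[0.59315937 0.08343538 0.08376708] [ 0.65225942 -0.26653058 -2.22072237] 0.05638881750544508 target [0.49022236 0.34242219 0.0634    ]
t 3.57 shift mm [ 179.9    4.3 -214.3] rot [-0.    -0.001 -0.001] deg 0.1
t 3.57 shift mm [ 211.7    4.3 -182.4] rot [-0.    -0.001 -0.001] deg 0.1
```

Straight along that line the spool would hit the spare, so I'll raise it above the spare's top first and then cross.

Call:
{"op": "step_arm", "data": {
  "moves": [
    [[-12, 0, -12], [0, 0, 0], 50],
    [[-30, 0, -30], [0, 0, 0], 50],
    [[-50, 0, -50], [0, 0, 0], 50],
    [[-68, 0, -68], [0, 0, 0], 50],
    [[-80, 0, -80], [0, 0, 0], 50],
    [[-78, 0, -88], [0, 0, 0], 50],
    [[-66, 0, -100], [0, 0, 0], 50],
    [[-50, 0, -114], [0, 0, 0], 50]
  ]
}}

```text
clock: 4.23
tcp_pos: [0.5764, 0.1234, 0.2]
orientation: [0.318, 0.514, 0.768, -0.212]
wrist_force: [-0.2, -0.6, -2.7]
finger_gap: 0.0565
grip_force: 43.1
```

```bash
python3 pl.py
```

```text
[0.57643806 0.12337312 0.20004635] [-0.17434054 -0.61885864 -2.68708526] 0.05647815534702244 target [0.49022236 0.34242219 0.0634    ]
t 4.23 shift mm [ 231.3    3.6 -101.4] rot [-0.001 -0.001 -0.004] deg 0.2
t 4.23 shift mm [263.1   3.5 -69.6] rot [-0.001 -0.001 -0.004] deg 0.2
```

Call:
{"op": "step_arm", "data": {
  "moves": [
    [[15, 0, -15], [0, 0, 0], 50],
    [[36, 1, -36], [0, 0, 0], 50],
    [[62, 2, -62], [0, 0, 0], 50],
    [[90, 3, -90], [0, 0, 0], 50],
    [[118, 4, -118], [0, 0, 0], 50],
    [[142, 4, -142], [0, 0, 0], 50],
    [[158, 4, -158], [0, 0, 0], 50],
    [[166, 4, -166], [0, 0, 0], 50]
  ]
}}

```text
clock: 4.9
tcp_pos: [0.4884, 0.3452, 0.1978]
orientation: [0.318, 0.512, 0.769, -0.212]
wrist_force: [-0.4, -0.1, -2.1]
finger_gap: 0.0563
grip_force: 43.2
```

```bash
python3 pl.py
```

```text
[0.488353   0.34522111 0.1978234 ] [-0.40629447 -0.0984686  -2.09319579] 0.05627009649546697 target [0.49022236 0.34242219 0.0634    ]
t 4.9 shift mm [60.9  0.7 65.6] rot [ 0.001 -0.     0.002] deg 0.1
t 4.9 shift mm [92.7  0.8 97.4] rot [ 0.001 -0.     0.002] deg 0.1
```

Call:
{"op": "step_arm", "data": {
  "moves": [
    [[12, 1, 13], [0, 0, 0], 50],
    [[30, 1, 33], [0, 0, 0], 50],
    [[50, 1, 54], [0, 0, 0], 50],
    [[66, 1, 71], [0, 0, 0], 50],
    [[78, 1, 83], [0, 0, 0], 50],
    [[85, 1, 89], [0, 0, 0], 50],
    [[88, 1, 92], [0, 0, 0], 50],
    [[88, 1, 92], [0, 0, 0], 50]
  ]
}}

```text
clock: 5.57
tcp_pos: [0.492, 0.3395, 0.0715]
orientation: [0.318, 0.513, 0.768, -0.213]
wrist_force: [0.1, -0.4, -2.6]
finger_gap: 0.0565
grip_force: 43.3
```

```bash
python3 pl.py
python3 - <<'E'
from h import *
for n in ("top","scene"):
    cv2.imwrite(f"pics/{n}2.png",imaging.read_camera(n)[:,:,::-1])
a=cv2.imread("pics/top2.png")[170:270,150:290]; b=cv2.imread("pics/scene2.png")[100:240,190:310]
o=np.zeros((800//1-240,800,3),np.uint8); a=cv2.resize(a,(400,286)); b=cv2.resize(b,(400,467)); o[:286,:400]=a; o[:467,400:]=b
cv2.imwrite("pics/c3.png",o)
E
```

```text
[0.49203315 0.33949883 0.07149264] [ 0.13888889 -0.37140458 -2.58079134] 0.05645971669187857 target [0.49022236 0.34242219 0.0634    ]
t 5.57 shift mm [-23.7  -0.6 -28.5] rot [-0.001  0.    -0.   ] deg 0.1
t 5.57 shift mm [ 8.1 -0.5  3.3] rot [-0.001  0.    -0.   ] deg 0.1
```

View pics/c3.png

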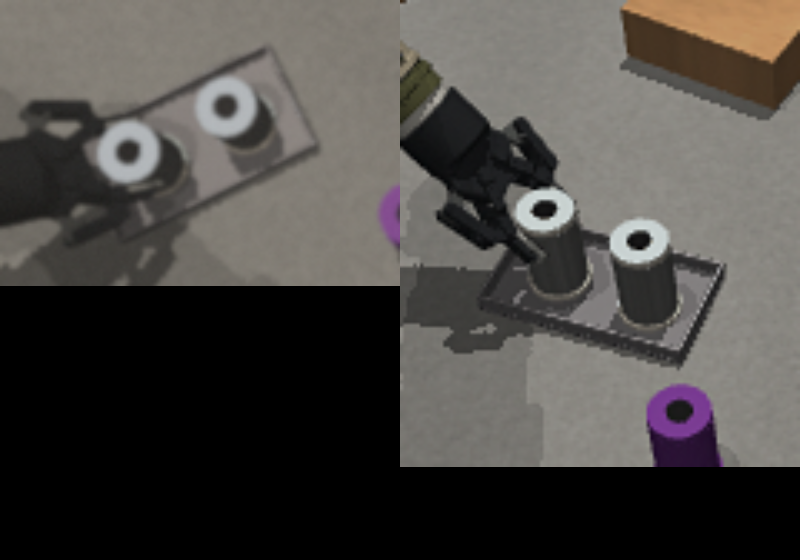

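The two views show the held spool just above the tray's empty half, with holes at top (195,223) and scene (233,163). It seems to lean slightly towards the gripper, so I'll measure that with the spare as the reference.

```bash
cat > tri.py <<'E'
from h import *
def tri(a,b):
    o1,d1=ray("top",*a); o2,d2=ray("scene",*b)
    A=np.c_[d1,-d2]; t=np.linalg.lstsq(A,o2-o1,rcond=None)[0]; p,q=o1+t[0]*d1,o2+t[1]*d2
    return (p+q)/2,np.linalg.norm(p-q)
A=lambda x,y:(150+x*.35,170+y*100/286); B=lambda x,y:(190+(x-400)*.3,100+y*.3)
print("held top",tri(A(129,151),B(545,210)),"spare top",tri(A(225,105),B(639,240)))
# hole centroids: dark pixels near
for n,f in (("top","pics/top2.png"),("scene","pics/scene2.png")):
    im=cv2.imread(f).max(2)
    for c in ([A(129,151),A(225,105)] if n=="top" else [B(545,210),B(639,240)]):
        u,v=map(int,np.round(c)); w=im[v-3:v+4,u-4:u+5].astype(float); k=np.clip(120-w,0,None); yy,xx=np.mgrid[v-3:v+4,u-4:u+5]
        print(n,c,(k*xx).sum()/k.sum(),(k*yy).sum()/k.sum())
print("held foot",onz("scene",*B(561,284),.013),"spare foot",onz("scene",*B(648,310),.007),"bay",L["bay"])
E
python3 tri.py
```

```text
held top (array([0.48582575, 0.34594792, 0.11705227]), np.float64(0.0023054066525711433)) spare top (array([0.53027159, 0.26114365, 0.10612067]), np.float64(0.0018015078482636982))
top (195.15, 222.7972027972028) 194.4174422612892 222.69114098586695
top (228.75, 206.71328671328672) 228.51018056089129 206.79331540530157
scene (233.5, 163.0) 232.93670473083196 162.34714518760197
scene (261.7, 172.0) 261.242605516783 171.6882685277501
held foot [0.48310793 0.34232246 0.013     ] spare foot [0.52623227 0.25818886 0.007     ] bay [0.48381048 0.35237778 0.022     ]
```

Call:
{"op": "step_arm", "data": {
  "moves": [
    [[4, 0, -3], [0, 0, 0], 50],
    [[6, 0, -3], [0, 0, 0], 50],
    [[8, 0, -2], [0, 0, 0], 50],
    [[9, 0, -1], [0, 0, 0], 50],
    [[10, 0, 0], [0, 0, 0], 50],
    [[10, 0, 0], [0, 0, 0], 50]
  ]
}}

```text
clock: 6.17
tcp_pos: [0.4898, 0.3461, 0.0654]
orientation: [0.318, 0.513, 0.768, -0.212]
wrist_force: [-0.4, 0.2, -1.7]
finger_gap: 0.0562
grip_force: 43.3
```

Call:
{"op": "step_arm", "data": {
  "moves": [
    [[0.7, 0, 0.7], [0, 0, 0], 50],
    [[1.4, 0, 1.4], [0, 0, 0], 50],
    [[1.4, 0, 1.4], [0, 0, 0], 50]
  ]
}}

```text
clock: 6.42
tcp_pos: [0.4899, 0.346, 0.0634]
orientation: [0.318, 0.513, 0.768, -0.212]
wrist_force: [0.3, 0.0, -2.4]
finger_gap: 0.0565
grip_force: 43.3
```

Call:
{"op": "step_arm", "data": {
  "moves": [
    [[0.7, 0, 0.7], [0, 0, 0], 50],
    [[1.4, 0, 1.4], [0, 0, 0], 50],
    [[1.4, 0, 1.4], [0, 0, 0], 50]
  ]
}}

```text
clock: 6.67
tcp_pos: [0.4901, 0.3461, 0.0634]
orientation: [0.319, 0.513, 0.768, -0.212]
wrist_force: [-2.3, 0.2, 6.2]
finger_gap: 0.0564
grip_force: 43.9
```

Contact with the tray floor. Releasing.

Call:
{"op": "step_arm", "data": {
  "moves": [
    [[-0.7, 0, -0.7], [0, 0, 0], 62],
    [[-0.7, 0, -0.7], [0, 0, 0], 70],
    [[-0.7, 0, -0.7], [0, 0, 0], 80],
    [[-0.7, 0, -0.7], [0, 0, 0], 85],
    [[-0.7, 0, -0.7], [0, 0, 0], 85],
    [[-0.7, 0, -0.7], [0, 0, 0], 85]
  ]
}}

```text
clock: 7.17
tcp_pos: [0.49, 0.3461, 0.0625]
orientation: [0.318, 0.513, 0.768, -0.212]
wrist_force: [0.2, -0.9, -0.8]
finger_gap: 0.0853
grip_force: 0.0
```

Call:
{"op": "step_arm", "data": {
  "moves": [
    [[0, 0, -8], [0, 0, 0], 85],
    [[0, 0, -22], [0, 0, 0], 85],
    [[0, 0, -42], [0, 0, 0], 85],
    [[0, 0, -66], [0, 0, 0], 85],
    [[0, 0, -92], [0, 0, 0], 85],
    [[0, 0, -120], [0, 0, 0], 85],
    [[0, 0, -150], [0, 0, 0], 85],
    [[0, 0, -180], [0, 0, 0], 85]
  ]
}}

```text
clock: 7.83
tcp_pos: [0.4403, 0.4644, 0.1916]
orientation: [0.319, 0.513, 0.768, -0.212]
wrist_force: [0.1, 0.8, -0.1]
finger_gap: 0.0847
grip_force: 0.0
```

```bash
cat > chk.py <<'E'
from h import *
for n in ("top","scene"):
    im=imaging.read_camera(n); cv2.imwrite(f"pics/{n}3.png",im[:,:,::-1]); g=im.max(2)
    for p in (L["bay"]+[0,0,.082],np.array([.530,.261,.104])):
        u,v=map(int,np.round(proj(n,p))); w=g[v-5:v+6,u-6:u+7].astype(float); k=np.clip(110-w,0,None); yy,xx=np.mgrid[v-5:v+6,u-6:u+7]
        c=(k*xx).sum()/k.sum(),(k*yy).sum()/k.sum(); print(n,(u,v),c,onz(n,*c,.104))
print("bay",L["bay"])
E
python3 chk.py
python3 - <<'E'
from h import *
s,p,r=tool(); print(p,np.round(s["joint_pos"],2))
E
```

```text
top (194, 224) (np.float64(192.78544542032623), np.float64(223.7461313258051)) [0.48410391 0.35675428 0.104     ]
top (229, 207) (np.float64(228.5383912248629), np.float64(206.73400365630712)) [0.52981486 0.26263061 0.104     ]
scene (232, 165) (np.float64(232.07194492254735), np.float64(164.37452667814114)) [0.48583676 0.35508541 0.104     ]
scene (261, 173) (np.float64(261.362517580872), np.float64(172.04535864978902)) [0.53124691 0.26296253 0.104     ]
bay [0.48381048 0.35237778 0.022     ]
[0.4401856  0.46759336 0.19369208] [ 0.97  0.89  0.68  1.85 -0.64  2.31]
```

The spool stands at the bay, about 4 mm off, with its top at the right height, and the spare hasn't moved. Next is the lever: I'll first check the crank phase from the first pictures, then work out the move.

```bash
cat > lv.py <<'E'
from h import *
import sys
rc=ori(0,sy=1)*R.from_rotvec([0,0,-np.pi/2])   # tool y -> want -lx
if __name__=="__main__":
    print("tool y.lx",rc.as_matrix()[:,1]@L["lx"], "x.ly",rc.as_matrix()[:,0]@L["ly"])
    s,p,_=tool(); q=p-L["O"]; print("lift mm",(q@L["lx"]*1e3).round(1),(q@L["ly"]*1e3).round(1),(p[2]*1e3).round(1),"j",np.round(s["joint_pos"],2))
    go(W(*map(float,sys.argv[1:4])),rc)
E
python3 lv.py 39.5 -144 375
python3 - <<'E'
from h import *
c1=lambda x,y:(290+(x+.5)/3.5-.5,90+(y+.5)/3.5-.5); c3=lambda x,y:(310+(x-490)/3.5,140+y/3.5)
for a,b in [((375,548),(568,440)),((305,420),(633,320)),((383,290),(720,203))]:
    o1,d1=ray("top",*c1(*a)); o2,d2=ray("scene",*c3(*b)); t=np.linalg.lstsq(np.c_[d1,-d2],o2-o1,rcond=None)[0]; p=(o1+t[0]*d1+o2+t[1]*d2)/2; q=p-L["O"]
    print("lift",q@L["lx"],q@L["ly"],p[2])
E
```

```text
tool y.lx -1.0 x.ly -1.0000000000000002
lift mm -584.9 -11.8 193.7 j [ 0.97  0.89  0.68  1.85 -0.64  2.31]
t 7.93 shift mm [-571.3 -132.7  310.2] rot [-0.605  0.617 -1.483] deg 98.3
lift -0.011189865552188243 -0.2816364732807555 0.19908693784634168
lift -0.010415728317152376 -0.17635139235298153 0.19763069115367926
lift 0.03742849195867132 -0.13551182743833898 0.31468875204298097
```

Call:
{"op": "step_arm", "data": {
  "moves": [
    [[-30, 0, -30], [-0.04, 0.04, -0.1], 60],
    [[-58, 0, -58], [-0.08, 0.08, -0.2], 60],
    [[-86, 0, -86], [-0.12, 0.12, -0.3], 45],
    [[-114, 0, -114], [-0.16, 0.16, -0.4], 40],
    [[-140, -8, -90], [-0.2, 0.2, -0.5], 40],
    [[-168, -16, -64], [-0.24, 0.24, -0.6], 40],
    [[-198, -24, -40], [-0.28, 0.28, -0.68], 40],
    [[-225, -33, -12], [-0.3, 0.31, -0.74], 40]
  ]
}}

```text
clock: 8.6
tcp_pos: [0.4672, 0.3165, 0.3583]
orientation: [0.173, 0.174, 0.962, -0.116]
wrist_force: [1.3, -0.8, -0.1]
finger_gap: 0.04
grip_force: 0.0
```

```bash
python3 lv.py 39.5 -144 375
```

```text
tool y.lx -1.0 x.ly -1.0000000000000002
lift mm -435.0 -45.0 358.3 j [ 0.67  0.25  0.2   1.47 -0.42  1.01]
t 8.6 shift mm [-226.6 -402.9  146.8] rot [-0.305  0.304 -0.741] deg 49.1
```

Call:
{"op": "step_arm", "data": {
  "moves": [
    [[-18, -32, 12], [-0.04, 0.04, -0.1], 40],
    [[-36, -65, 24], [-0.08, 0.08, -0.2], 40],
    [[-54, -97, 36], [-0.12, 0.12, -0.3], 40],
    [[-72, -129, 47], [-0.16, 0.16, -0.39], 40],
    [[-90, -161, 59], [-0.2, 0.2, -0.48], 40],
    [[-108, -193, 71], [-0.24, 0.24, -0.58], 40],
    [[-126, -226, 82], [-0.28, 0.28, -0.67], 40],
    [[-144, -258, 94], [-0.305, 0.304, -0.74], 40]
  ]
}}

```text
clock: 9.27
tcp_pos: [0.5169, 0.04, 0.3679]
orientation: [0.002, -0.187, 0.982, -0.003]
wrist_force: [1.7, 0.0, -0.4]
finger_gap: 0.0397
grip_force: 0.0
```

```bash
python3 lv.py 39.5 -144 375
```

```text
tool y.lx -1.0 x.ly -1.0000000000000002
lift mm -160.7 -105.3 367.9 j [-0.08  0.2   0.23  1.59 -0.   -0.45]
t 9.27 shift mm [  35.  -200.9   -5.9] rot [-0.006  0.003 -0.018] deg 1.1
```

Call:
{"op": "step_arm", "data": {
  "moves": [
    [[5, -30, -6], [0, 0, -0.01], 40],
    [[12, -66, -6], [0, 0, -0.018], 40],
    [[20, -104, -6], [0, 0, -0.018], 40],
    [[27, -142, -6], [0, 0, -0.018], 40],
    [[32, -172, -6], [0, 0, -0.018], 40],
    [[35, -191, -6], [0, 0, -0.018], 40],
    [[35, -200, -6], [0, 0, -0.018], 40],
    [[35, -200, -6], [0, 0, -0.018], 40]
  ]
}}

```text
clock: 9.93
tcp_pos: [0.5578, -0.1589, 0.3737]
orientation: [0.001, -0.192, 0.981, -0.004]
wrist_force: [-0.3, -0.3, -0.5]
finger_gap: 0.0399
grip_force: 0.0
```

```bash
python3 lv.py 39.5 -144 304
python3 - <<'E'
from h import *
P=cam("wrist"); im=imaging.read_camera("wrist"); cv2.imwrite("pics/w2.png",im[:,:,::-1])
k=np.array([.5,-.1])
for q in [(39.5,-164,318),(39.5,-124,318),(0,-144,260),(-10,-178,198),(-10,-282,198)]: print(q,proj("wrist",W(*q),P))
E
```

```text
tool y.lx -1.0 x.ly -1.0000000000000002
lift mm 38.6 -144.0 373.7 j [-0.41  0.33  0.42  1.65 -0.   -0.8 ]
t 9.93 shift mm [ 0.1 -0.4 69.7] rot [-0.007  0.001 -0.007] deg 0.6
(39.5, -164, 318) [316.14897238 181.4753401 ]
(39.5, -124, 318) [316.63749643 239.19220729]
(0, -144, 260) [364.42958204 189.01753262]
(-10, -178, 198) [367.11391678 140.42584581]
(-10, -282, 198) [371.00536908  24.8320809 ]
```

View pics/w2.png

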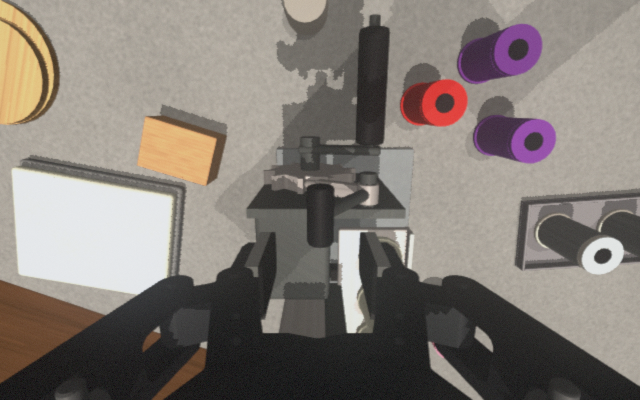

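The wrist view shows the knob at (320,183..247), centred between the fingers, and the grip at (372,25..142). Both are within about 2 mm of prediction. I'll lower over the knob and push towards −x (tool +y).

Call:
{"op": "step_arm", "data": {
  "moves": [
    [[0, -1, 12], [0, 0, 0], 40],
    [[0, -1, 28], [0, 0, 0], 40],
    [[0, -1, 44], [0, 0, 0], 40],
    [[0, -1, 58], [0, 0, 0], 40],
    [[0, -1, 67], [0, 0, 0], 40],
    [[0, -1, 69], [0, 0, 0], 40],
    [[0, -1, 69], [0, 0, 0], 40]
  ]
}}

```text
clock: 10.57
tcp_pos: [0.5582, -0.1571, 0.3058]
orientation: [0.002, -0.195, 0.981, -0.004]
wrist_force: [0.1, -1.2, -0.4]
finger_gap: 0.0398
grip_force: 0.0
```

Call:
{"op": "step_arm", "data": {
  "moves": [
    [[0, 8, 0], [0, 0, 0], 40],
    [[0, 14, -2], [0, 0, 0], 40],
    [[0, 21, -5], [0, 0, 0], 40],
    [[0, 28, -8], [0, 0, 0], 40],
    [[0, 35, -10], [0, 0, 0], 40],
    [[0, 42, -12], [0, 0, 0], 40],
    [[0, 49, -12], [0, 0, 0], 40],
    [[0, 55, -12], [0, 0, 0], 40]
  ]
}}

```text
clock: 11.23
tcp_pos: [0.5374, -0.1066, 0.3179]
orientation: [0.002, -0.194, 0.981, -0.004]
wrist_force: [-0.1, -1.3, 1.6]
finger_gap: 0.0396
grip_force: 1.3
```

Call:
{"op": "step_arm", "data": {
  "moves": [
    [[0, 6, 1], [0, 0, 0], 40],
    [[0, 12, 3], [0, 0, 0], 40],
    [[0, 18, 5], [0, 0, 0], 40],
    [[0, 24, 8], [0, 0, 0], 40],
    [[0, 29, 10], [0, 0, 0], 40],
    [[0, 33, 12], [0, 0, 0], 40],
    [[0, 35, 12], [0, 0, 0], 40],
    [[0, 35, 12], [0, 0, 0], 40]
  ]
}}

```text
clock: 11.9
tcp_pos: [0.5249, -0.0763, 0.3054]
orientation: [0.003, -0.194, 0.981, -0.006]
wrist_force: [2.3, -6.6, 2.4]
finger_gap: 0.0402
grip_force: 3.7
```

```bash
python3 lv.py -49 -144 304
```

```text
tool y.lx -1.0 x.ly -1.0000000000000002
lift mm -50.2 -142.6 305.4 j [-0.29  0.21  0.09  1.44 -0.01 -0.68]
t 11.9 shift mm [ 1.4 -1.2  1.4] rot [-0.012  0.003 -0.005] deg 0.8
```

Lever is against its stop: the knob is at about x −39 and the force rose to about 7 N. I'll back off, lift, and go over the crank grip.

Call:
{"op": "step_arm", "data": {
  "moves": [
    [[0, -8, 0], [0, 0, 0], 45],
    [[0, -9, -12], [0, 0, 0], 50],
    [[0, -9, -36], [0, 0, 0], 60],
    [[0, -10, -60], [0, 0, 0], 60],
    [[20, -15, -72], [0, 0, 0], 60],
    [[50, -24, -72], [0, 0, 0], 60],
    [[80, -34, -72], [0, 0, 0], 60],
    [[97, -40, -60], [0.0, 0, 0], 60]
  ]
}}

```text
clock: 12.57
tcp_pos: [0.4482, -0.1495, 0.3665]
orientation: [0.003, -0.194, 0.981, -0.004]
wrist_force: [0.2, -0.1, -0.5]
finger_gap: 0.0601
grip_force: 0.0
```

```bash
python3 lv.py -10.5 -240 177;  python3 - <<'E'
from h import *
P=cam("wrist"); im=imaging.read_camera("wrist"); T=imaging.read_camera("top"); cv2.imwrite("pics/w3.png",im[:,:,::-1]); cv2.imwrite("pics/top4.png",T[:,:,::-1])
for q in [(-39.5,-164,318),(-39.5,-124,318),(0,-144,260),(-10,-178,198),(-10,-282,198)]: print(q,proj("wrist",W(*q),P))
E
```

```text
tool y.lx -1.0 x.ly -1.0000000000000002
lift mm -12.2 -241.6 366.5 j [-0.49  0.1   0.11  1.57 -0.   -0.88]
t 12.57 shift mm [ -0.9   0.  189.5] rot [-0.009  0.004 -0.004] deg 0.6
(-39.5, -164, 318) [357.19132271 319.14367699]
(-39.5, -124, 318) [355.62018553 365.94908246]
(0, -144, 260) [305.10159848 296.52749715]
(-10, -178, 198) [316.79572492 234.38252494]
(-10, -282, 198) [316.26852193 134.39029366]
```

View pics/w3.png

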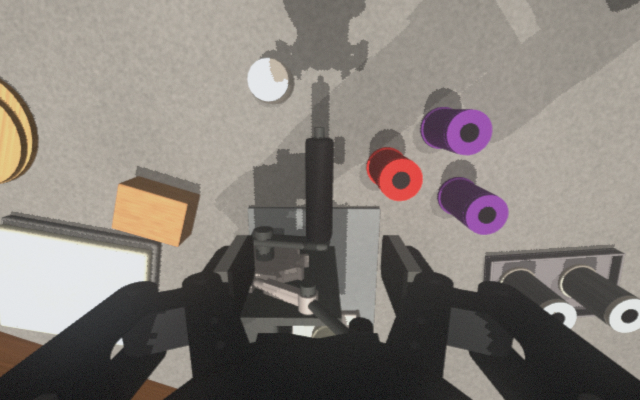

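The wrist view shows the lever rod running from its pivot (307,293) to about (358,325), matching the fully-over prediction of (357,319). The grip at (319,138..240) is centred between the fingers. I'll descend and take the grip.

Call:
{"op": "step_arm", "data": {
  "moves": [
    [[0, 0, 20], [0, 0, 0], 60],
    [[-1, 1, 50], [0, 0, 0], 60],
    [[-1, 1, 82], [0, 0, 0], 60],
    [[-1, 1, 114], [0, 0, 0], 60],
    [[-1, 1, 144], [0, 0, 0], 60],
    [[-1, 1, 168], [0, 0, 0], 60],
    [[-1, 1, 183], [0, 0, 0], 60],
    [[-1, 1, 189], [0, 0, 0], 60]
  ]
}}

```text
clock: 13.33
tcp_pos: [0.4498, -0.1468, 0.1731]
orientation: [0.0, -0.194, 0.981, -0.001]
wrist_force: [-0.2, -0.5, 1.0]
finger_gap: 0.0598
grip_force: 0.0
```

Call:
{"op": "step_arm", "data": {
  "moves": [
    [[0, 0, 0], [0, 0, 0], 40],
    [[0, 0, 0], [0, 0, 0], 20],
    [[0, 0, 0], [0, 0, 0], 20],
    [[0, 0, 0], [0, 0, 0], 20],
    [[0, 0, 0], [0, 0, 0], 20],
    [[0, 0, 0], [0, 0, 0], 20]
  ],
  "grip_force": 50
}}

```text
clock: 13.83
tcp_pos: [0.4519, -0.1484, 0.1772]
orientation: [0.003, -0.194, 0.981, -0.004]
wrist_force: [1.1, 2.3, 0.5]
finger_gap: 0.0266
grip_force: 49.1
```

```bash
python3 lv.py -10.5 -240 177
```

```text
tool y.lx -1.0 x.ly -1.0000000000000002
lift mm -11.7 -237.8 177.2 j [-0.48  0.14 -0.31  1.11 -0.   -0.88]
t 13.83 shift mm [ 2.2 -1.2  0.2] rot [-0.009  0.005 -0.004] deg 0.6
```

Call:
{"op": "step_arm", "data": {
  "moves": [
    [[0, -1, -4], [0, 0, 0], 20],
    [[0, -2, -8], [0, 0, 0], 20],
    [[0, -3.5, -12], [0, 0, 0], 20],
    [[0, -5, -16], [0, 0, 0], 20],
    [[0, -6.3, -20], [0, 0, 0], 20],
    [[0, -6.3, -20], [0, 0, 0], 20],
    [[0, -6.3, -20], [0, 0, 0], 20]
  ]
}}

```text
clock: 14.42
tcp_pos: [0.4542, -0.1544, 0.1966]
orientation: [0.003, -0.194, 0.981, -0.004]
wrist_force: [4.9, 2.4, -3.4]
finger_gap: 0.0266
grip_force: 49.5
```

```bash
python3 lv.py -10.5 -240 177;  python3 - <<'E'
from h import *
P=cam("wrist"); T=imaging.read_camera("scene"); im=imaging.read_camera("wrist"); cv2.imwrite("pics/sc5.png",T[:,:,::-1]); cv2.imwrite("pics/w5.png",im[:,:,::-1])
for n in ("scene","wrist"): print(n,proj(n,W(0,-144,260)),proj(n,W(50,-144,190)),proj(n,W(50,-144,232)))
u,v=proj("scene",W(20,-144,230)).astype(int); a=cv2.resize(T[v-45:v+45,u-45:u+45,::-1],(400,400),interpolation=cv2.INTER_CUBIC)
cv2.imwrite("pics/c5.png",np.hstack([a,cv2.resize(im[200:360,240:400,::-1],(400,400),interpolation=cv2.INTER_CUBIC)])); print(u,v)
E
```

```text
tool y.lx -1.0 x.ly -1.0000000000000002
lift mm -5.3 -237.9 196.6 j [-0.49  0.14 -0.27  1.16 -0.   -0.88]
t 14.42 shift mm [ 2.2  5.4 19.5] rot [-0.009  0.004 -0.004] deg 0.6
scene [358.21806738 209.51802443] [374.49997472 231.61099455] [376.24905479 222.29838093]
wrist [302.02449943 549.02134568] [223.75230722 388.8277761 ] [197.16026629 466.67865535]
364 219
```

View pics/c5.png

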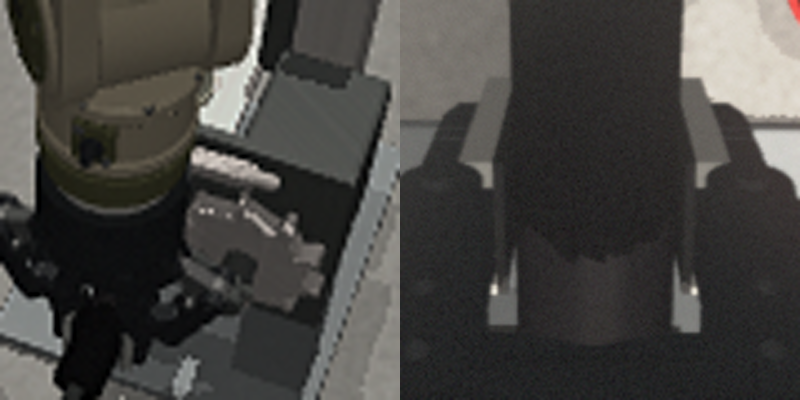

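Left half of the crop: the light pawl arm ends at (280,185), scene pixel ≈ (382,216), with a dark gap to the wheel's teeth. I'll check its distance in the ratchet plane.

Run:
```python
from h import *
for x,y in [(276,183),(268,182)]:
    o,d=ray("scene",319+x/4.444,174+y/4.444); ly=L["ly"]; t=((W(0,-146,0)-o)@ly)/(d@ly); p=o+t*d; q=p-L["O"]
    X,Z=q@L["lx"]*1e3,p[2]*1e3; print(X,Z,"dist wheel",np.hypot(X-50,Z-190),"pivot",np.hypot(X,Z-260))
import numpy as np
# rows, from current a: commanded a0=.48 
a=.48
for call in range(7):
    rows=[]; a0=a
    for k in range(8):
        a=max(a-.13,-6.32) if call or k>2 else a-[.03,.07,.1][k]
        rows.append((round(60*(np.cos(a)-np.cos(a0)),1),round(-60*(np.sin(a)-np.sin(a0)),1)))
    print(call,round(a,2),rows)
```

```text
58.746079266511494 269.52853946076004 dist wheel 80.00801516909272 pivot 59.51382102875359
54.343541145181916 268.1451995096623 dist wheel 78.26581984547796 pivot 54.950566323289905
0 -0.37 [(np.float64(0.8), np.float64(1.6)), (np.float64(2.5), np.float64(5.5)), (np.float64(4.4), np.float64(11.1)), (np.float64(6.1), np.float64(18.7)), (np.float64(6.8), np.float64(26.5)), (np.float64(6.4), np.float64(34.3)), (np.float64(5.1), np.float64(42.0)), (np.float64(2.7), np.float64(49.4))]
1 -1.41 [(np.float64(-3.3), np.float64(7.1)), (np.float64(-7.5), np.float64(13.7)), (np.float64(-12.4), np.float64(19.6)), (np.float64(-18.2), np.float64(24.9)), (np.float64(-24.5), np.float64(29.4)), (np.float64(-31.4), np.float64(33.1)), (np.float64(-38.7), np.float64(35.8)), (np.float64(-46.3), np.float64(37.5))]
2 -2.45 [(np.float64(-7.8), np.float64(0.7)), (np.float64(-15.5), np.float64(0.5)), (np.float64(-23.2), np.float64(-0.8)), (np.float64(-30.7), np.float64(-3.1)), (np.float64(-37.8), np.float64(-6.3)), (np.float64(-44.4), np.float64(-10.4)), (np.float64(-50.5), np.float64(-15.3)), (np.float64(-55.
[... 585 characters left out ...]
7)), (np.float64(38.0), np.float64(-36.6)), (np.float64(45.5), np.float64(-38.5))]
5 -5.57 [(np.float64(7.7), np.float64(-0.9)), (np.float64(15.5), np.float64(-0.8)), (np.float64(23.3), np.float64(0.3)), (np.float64(30.8), np.float64(2.4)), (np.float64(37.9), np.float64(5.4)), (np.float64(44.6), np.float64(9.4)), (np.float64(50.8), np.float64(14.2)), (np.float64(56.3), np.float64(19.8))]
6 -6.32 [(np.float64(4.7), np.float64(6.2)), (np.float64(8.6), np.float64(13.0)), (np.float64(11.5), np.float64(20.2)), (np.float64(13.5), np.float64(27.7)), (np.float64(14.5), np.float64(35.5)), (np.float64(14.6), np.float64(41.5)), (np.float64(14.6), np.float64(41.5)), (np.float64(14.6), np.float64(41.5))]
```

The pawl tip is about 78 mm from the wheel centre, so it's clear. Unwinding now at about 1.6 rad/s.

Call:
{"op": "step_arm", "data": {
  "moves": [
    [[0, 0.8, 1.6], [0, 0, 0], 20],
    [[0, 2.5, 5.5], [0, 0, 0], 20],
    [[0, 4.4, 11.1], [0, 0, 0], 20],
    [[0, 6.1, 18.7], [0, 0, 0], 20],
    [[0, 6.8, 26.5], [0, 0, 0], 20],
    [[0, 6.4, 34.3], [0, 0, 0], 20],
    [[0, 5.1, 42], [0, 0, 0], 20],
    [[0, 2.7, 49.4], [0, 0, 0], 20]
  ]
}}

```text
clock: 15.18
tcp_pos: [0.453, -0.1516, 0.1463]
orientation: [0.003, -0.194, 0.981, -0.003]
wrist_force: [4.3, 3.7, -5.5]
finger_gap: 0.0263
grip_force: 49.5
```

```bash
python3 lv.py -10.5 -240 177
```

```text
tool y.lx -1.0 x.ly -1.0000000000000002
lift mm -8.4 -238.0 146.3 j [-0.49  0.17 -0.36  1.04 -0.   -0.88]
t 15.18 shift mm [  1.9   1.9 -30.8] rot [-0.008  0.004 -0.003] deg 0.5
```

Call:
{"op": "step_arm", "data": {
  "moves": [
    [[0, -3.3, 7.1], [0, 0, 0], 20],
    [[0, -7.5, 13.7], [0, 0, 0], 20],
    [[0, -12.4, 19.6], [0, 0, 0], 20],
    [[0, -18.2, 24.9], [0, 0, 0], 20],
    [[0, -24.5, 29.4], [0, 0, 0], 20],
    [[0, -31.4, 33.1], [0, 0, 0], 20],
    [[0, -38.7, 35.8], [0, 0, 0], 20],
    [[0, -46.3, 37.5], [0, 0, 0], 20]
  ]
}}

```text
clock: 15.85
tcp_pos: [0.4709, -0.1958, 0.1089]
orientation: [0.002, -0.194, 0.981, -0.004]
wrist_force: [5.7, 0.1, -7.4]
finger_gap: 0.0267
grip_force: 49.5
```

```bash
python3 lv.py -10.5 -240 177
```

```text
tool y.lx -1.0 x.ly -1.0000000000000002
lift mm 39.3 -238.4 108.9 j [-0.55  0.25 -0.35  0.96 -0.   -0.94]
t 15.85 shift mm [  1.6  49.2 -68.5] rot [-0.009  0.003 -0.004] deg 0.6
```

Call:
{"op": "step_arm", "data": {
  "moves": [
    [[0, -7.8, 0.7], [0, 0, 0], 20],
    [[0, -15.5, 0.5], [0, 0, 0], 20],
    [[0, -23.2, -0.8], [0, 0, 0], 20],
    [[0, -30.7, -3.1], [0, 0, 0], 20],
    [[0, -37.8, -6.3], [0, 0, 0], 20],
    [[0, -44.4, -10.4], [0, 0, 0], 20],
    [[0, -50.5, -15.3], [0, 0, 0], 20],
    [[0, -55.8, -21], [0, 0, 0], 20]
  ]
}}

```text
clock: 16.52
tcp_pos: [0.4923, -0.2477, 0.1323]
orientation: [0.003, -0.194, 0.981, -0.005]
wrist_force: [4.1, -1.2, 1.9]
finger_gap: 0.0265
grip_force: 50.2
```

```bash
python3 lv.py -10.5 -240 177
```

```text
tool y.lx -1.0 x.ly -1.0000000000000002
lift mm 95.5 -238.6 132.3 j [-0.61  0.31 -0.21  1.04 -0.   -1.  ]
t 16.52 shift mm [  1.7 105.5 -45.8] rot [-0.01   0.003 -0.004] deg 0.7
```

Call:
{"op": "step_arm", "data": {
  "moves": [
    [[0, -4.6, -6.3], [0, 0, 0], 20],
    [[0, -8.3, -13.2], [0, 0, 0], 20],
    [[0, -11.1, -20.4], [0, 0, 0], 20],
    [[0, -12.9, -28], [0, 0, 0], 20],
    [[0, -13.7, -35.8], [0, 0, 0], 20],
    [[0, -13.6, -43.6], [0, 0, 0], 20],
    [[0, -12.4, -51.3], [0, 0, 0], 20],
    [[0, -10.2, -58.7], [0, 0, 0], 20]
  ]
}}

```text
clock: 17.18
tcp_pos: [0.495, -0.2544, 0.1906]
orientation: [0.002, -0.194, 0.981, -0.003]
wrist_force: [4.0, 4.7, 1.5]
finger_gap: 0.0267
grip_force: 50.3
```

```bash
python3 lv.py -10.5 -240 177
```

```text
tool y.lx -1.0 x.ly -1.0000000000000002
lift mm 102.7 -238.7 190.6 j [-0.62  0.29 -0.09  1.19 -0.   -1.01]
t 17.18 shift mm [  1.7 113.3  12.9] rot [-0.006  0.003 -0.003] deg 0.5
```

Call:
{"op": "step_arm", "data": {
  "moves": [
    [[0, 3.1, -7.1], [0, 0, 0], 20],
    [[0, 7.2, -13.8], [0, 0, 0], 20],
    [[0, 12, -19.9], [0, 0, 0], 20],
    [[0, 17.6, -25.3], [0, 0, 0], 20],
    [[0, 23.9, -30], [0, 0, 0], 20],
    [[0, 30.7, -33.7], [0, 0, 0], 20],
    [[0, 38, -36.6], [0, 0, 0], 20],
    [[0, 45.5, -38.5], [0, 0, 0], 20]
  ]
}}

```text
clock: 17.85
tcp_pos: [0.4771, -0.2106, 0.2274]
orientation: [0.002, -0.195, 0.981, -0.001]
wrist_force: [7.0, 6.8, -4.7]
finger_gap: 0.027
grip_force: 49.9
```

```bash
python3 lv.py -10.5 -240 177
```

```text
tool y.lx -1.0 x.ly -1.0000000000000002
lift mm 55.4 -238.4 227.4 j [-0.57  0.21 -0.1   1.25  0.   -0.96]
t 17.85 shift mm [ 1.9 66.1 50.2] rot [-0.004  0.003 -0.002] deg 0.3
```

Call:
{"op": "step_arm", "data": {
  "moves": [
    [[0, 7.7, -0.9], [0, 0, 0], 20],
    [[0, 15.5, -0.8], [0, 0, 0], 20],
    [[0, 23.3, 0.3], [0, 0, 0], 20],
    [[0, 30.8, 2.4], [0, 0, 0], 20],
    [[0, 37.9, 5.4], [0, 0, 0], 20],
    [[0, 44.6, 9.4], [0, 0, 0], 20],
    [[0, 50.8, 14.2], [0, 0, 0], 20],
    [[0, 56.3, 19.8], [0, 0, 0], 20]
  ]
}}

```text
clock: 18.52
tcp_pos: [0.4568, -0.1606, 0.2069]
orientation: [0.002, -0.194, 0.981, -0.003]
wrist_force: [9.0, 0.3, -7.9]
finger_gap: 0.0265
grip_force: 49.8
```

```bash
python3 lv.py -10.5 -240 177
```

```text
tool y.lx -1.0 x.ly -1.0000000000000002
lift mm 1.4 -238.0 206.9 j [-0.5   0.14 -0.24  1.19 -0.   -0.89]
t 18.52 shift mm [ 2.2 12.1 29.8] rot [-0.008  0.003 -0.003] deg 0.5
```

Call:
{"op": "step_arm", "data": {
  "moves": [
    [[0, 4.7, 6.2], [0, 0, 0], 20],
    [[0, 8.6, 13], [0, 0, 0], 20],
    [[0, 11.5, 20.2], [0, 0, 0], 20],
    [[0, 13, 25.2], [0, 0, 0], 20],
    [[0, 14, 30], [0, 0, 0], 20],
    [[0, 14.5, 34.5], [0, 0, 0], 20],
    [[0, 14.6, 38], [0, 0, 0], 20],
    [[0, 14.6, 40], [0, 0, 0], 20]
  ]
}}

```text
clock: 19.18
tcp_pos: [0.4514, -0.1477, 0.1673]
orientation: [0.002, -0.194, 0.981, -0.003]
wrist_force: [5.1, 2.4, 4.6]
finger_gap: 0.0269
grip_force: 50.9
```

```bash
python3 lv.py -10.5 -240 177
```

```text
tool y.lx -1.0 x.ly -1.0000000000000002
lift mm -12.6 -237.9 167.3 j [-0.48  0.15 -0.33  1.09 -0.   -0.88]
t 19.18 shift mm [ 2.  -2.1 -9.7] rot [-0.008  0.004 -0.003] deg 0.5
```

Call:
{"op": "step_arm", "data": {
  "moves": [
    [[0, 0, 1], [0, 0, 0], 20],
    [[0, 0, 2], [0, 0, 0], 20],
    [[0, 0, 2], [0, 0, 0], 20],
    [[0, 0, 2], [0, 0, 0], 20]
  ]
}}

```text
clock: 19.52
tcp_pos: [0.4515, -0.1478, 0.1671]
orientation: [0.003, -0.194, 0.981, -0.004]
wrist_force: [3.1, 3.8, 7.4]
finger_gap: 0.0265
grip_force: 51.3
```

```bash
python3 lv.py -10.5 -240 177
python3 - <<'E'
from h import *
imS=imaging.read_camera("scene"); cv2.imwrite("pics/sc6.png",imS[:,:,::-1]); imT=imaging.read_camera("top"); cv2.imwrite("pics/top6.png",imT[:,:,::-1])
for n in ("scene","top"): print(n,[proj(n,W(-55,y,57)).round(1) for y in (-90,70)],[proj(n,W(-17,y,130)).round(1) for y in (-62,-10,42)])
a=cv2.resize(imT[90:240,290:430,::-1],None,fx=2.8,fy=2.8,interpolation=cv2.INTER_CUBIC); b=cv2.resize(imS[130:280,300:430,::-1],None,fx=2.8,fy=2.8,interpolation=cv2.INTER_CUBIC)
cv2.imwrite("pics/c6.png",np.hstack([a,b]))
E
```

```text
tool y.lx -1.0 x.ly -1.0000000000000002
lift mm -12.5 -237.9 167.1 j [-0.48  0.14 -0.33  1.08 -0.   -0.88]
t 19.52 shift mm [ 2.1 -2.1 -9.9] rot [-0.009  0.004 -0.003] deg 0.6
scene [array([341.7, 231.2]), array([359.3, 192.7])] [array([358.7, 213.7]), array([364.5, 200.4]), array([370.1, 187.8])]
top [array([343.2, 194.5]), array([321.1, 145. ])] [array([354., 174.]), array([346.1, 156.8]), array([338.4, 140. ])]
```

View pics/c6.png

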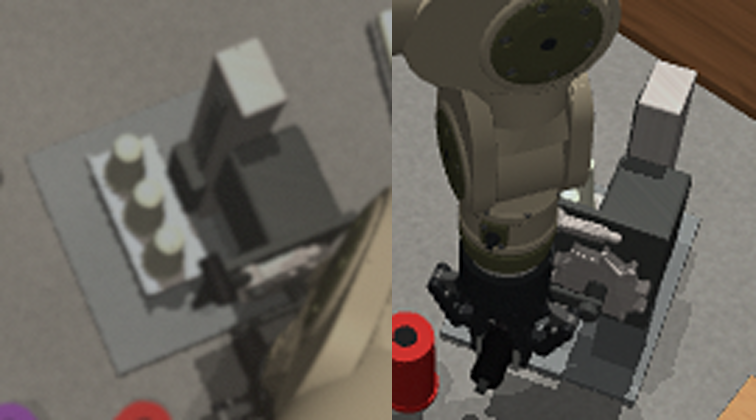

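The platform is down: its lip corners are at top (322,145) and (343,194), matching the fully-down prediction of (321,145) and (343,194.5). It doesn't move under an extra push, and the pawl still stands clear. I'll let go and rise.

Call:
{"op": "step_arm", "data": {
  "moves": [
    [[0, 0, 0], [0, 0, 0], 32],
    [[0, 0, 0], [0, 0, 0], 45],
    [[0, 0, 0], [0, 0, 0], 60],
    [[0, 0, 0], [0, 0, 0], 60],
    [[0, 0, 0], [0, 0, 0], 60],
    [[0, 0, 0], [0, 0, 0], 60]
  ]
}}

```text
clock: 20.12
tcp_pos: [0.4507, -0.1482, 0.1655]
orientation: [0.002, -0.194, 0.981, -0.004]
wrist_force: [-0.8, 0.7, -0.6]
finger_gap: 0.06
grip_force: 0.0
```

Call:
{"op": "step_arm", "data": {
  "moves": [
    [[0, 0, -10], [0, 0, 0], 60],
    [[0, 0, -30], [0, 0, 0], 60],
    [[0, 0, -60], [0, 0, 0], 60],
    [[0, 0, -95], [0, 0, 0], 60],
    [[0, 0, -130], [0, 0, 0], 60],
    [[0, 0, -160], [0, 0, 0], 60],
    [[0, 0, -170], [0, 0, 0], 60],
    [[0, 0, -170], [0, 0, 0], 60]
  ]
}}

```text
clock: 20.78
tcp_pos: [0.4513, -0.1478, 0.3398]
orientation: [0.005, -0.194, 0.981, -0.006]
wrist_force: [0.3, 0.4, 0.4]
finger_gap: 0.0599
grip_force: 0.0
```

```bash
python3 chk.py
python3 - <<'E'
from h import *
a=cv2.imread("pics/top3.png").astype(int); b=cv2.imread("pics/top6.png").astype(int)
print("platform region diff",abs(a-b)[140:200,315:350].mean(), "clock",telemetry.get_state()["clock"], telemetry.get_state()["wrist_force"])
E
```

```text
top (194, 224) (np.float64(192.77850697292862), np.float64(223.7420016406891)) [0.48411518 0.35677345 0.104     ]
top (229, 207) (np.float64(228.53142857142856), np.float64(206.72703296703295)) [0.52983412 0.2626501  0.104     ]
scene (232, 165) (np.float64(232.03315315315317), np.float64(164.30234234234234)) [0.4859428  0.35542739 0.104     ]
scene (261, 173) (np.float64(261.35766961651916), np.float64(171.9900442477876)) [0.53138784 0.26315476 0.104     ]
bay [0.48381048 0.35237778 0.022     ]
platform region diff 1.7298412698412697 clock 20.8833 [-0.84377287  0.43051762 -0.10843811]
```

```bash
python3 -c "
from workcell import env; print(env.hand_in())"
```

```text
the job is handed in; nothing more can be done
None
```

I've handed the job in at about 21 s, with no verdict returned: the spool stands about 4 mm from the middle of the tray's empty half, the lever is fully over with the pawl clear, the platform is fully down, and the spare, jar and carton weren't touched.

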